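Un-nest two totes, load one and stack the other on it

TASK

Two identical empty totes stand nested one inside the other: lift the upper one out, set it aside, and stand the squat round ink tin upright on the floor of the lower tote. Then put the other tote back on top turned half round, end for end, so that it stacks level on the lower tote's three rests, clear of the tin, instead of nesting. Leave the other things on the bench where they are.

Things in the scene. Friction and masses are not known exactly. Their poses are not given: they have to be found in the camera images.
- upper_mid (a point): Upper of two identical grey plastic stack-nest totes, at the start nested in the other the same way round. Point at its centre, 46 mm above its underside. Long side along its x: 192 x 130 mm over the rim, 92 mm high, 0.24 kg give or take a quarter. Walls 2 mm, sloping inward below the rim band; floor 2.5 mm thick, 158 x 96 mm inside.
- upper_rim (a point): Middle of the upper tote's +y long side, half-way through and half-way up its rim band (30 mm above upper_mid; the -y side is alike). The band is upright, 8 mm thick and 32 mm high round the whole top, plain on the long sides: grip here, one finger inside, one outside, within the top 30 mm, with 40 N or more, as the tote hangs from one side.
- upper_column (a point): On the upper tote's +x end: middle of the flat top of its single hollow column, 46 mm wide at the foot, 20 mm deep, 60 mm above the underside. The -x end has instead two such columns filling its corners, 46 mm apart. Column tops are rests; seen from below the columns are open channels.
- lower_mid (a point): The other, lower tote: same shape, size, axes and point (46 mm above its underside). Loose, stands on the counter; a nudge does no harm. A tote set in it the same way round sinks until its band sits on the rim (mid points 32 mm apart in height: nested, 1 mm of play). Half round, its floor lands on the three rests (60 mm apart: stacked, 4 mm of play, sloped shoulders guide it).
- lower_column (a point): On the lower tote's +x end: middle of the flat top of its single column (a rest), as on the other tote; its other two rests are the column tops in the corners of the -x end. Between the columns the floor is free over 117 mm along the tote's x and 96 mm along its y.
- tin_mid (a point): Centre (half-way up) of a squat round ink tin with a flat lid, 61 mm in diameter, 46 mm high, 0.25 kg, standing upright on the counter, z axis up. Inside the lower tote there is room for fingers beside it only along the tote's x.
- polish_stick: Plain grey-green polishing stick lying on the counter, 70 x 22 x 22 mm, a bystander; origin at the centre of its underside.
- tube: Squeezed white tube lying on the counter, 104 x 40 x 27 mm, a bystander; origin under its centre.
- solvent_can: Rusty flat solvent can, 47 x 73 x 154 mm, a bystander at the back; origin at the centre of its underside.
- quart_tin: Large lidded tin, 95 mm across and 113 mm high, a bystander at the back; origin at the centre of its underside.
- tall_tin: Taller and slimmer tin, 53 mm across and 61 mm high, a bystander at the back; origin at the centre of its underside.
- scraper: Ink scraper lying flat, 117 x 37 x 14 mm, a bystander at the right; origin under its centre.
- clear_spot (a point): Point on the bare counter to the left of the totes, in front of the low red tray (50 mm high), where a tote can be set aside centred here with its long side along world y (the tray then stands beside its far long side, below its rim).

How it is judged (in metres and radians):
On the way, in this order (a step that is already met when the one before it is completed fails the run):
1. the upper tote is out of the lower one and well aside of it, the lower one standing empty (horizontal distance between upper_mid and lower_mid above 0.14 m and angle between lower_mid's own z axis and vertical below 0.05 rad and horizontal distance between tin_mid and lower_mid above 0.09 m), for 0.2 s.
2. the tin stands upright on the lower tote's floor, let go, with the other tote still aside (z of tin_mid in the frame of lower_mid below -0.014 m and horizontal distance between tin_mid and lower_mid below 0.06 m and angle between tin_mid's own z axis and vertical below 0.1 rad and contact force between the fingers and tin below 0.1 N and horizontal distance between upper_mid and lower_mid above 0.14 m), for 0.2 s.
At the end, for the whole second after the job is handed in: The lower tote stands level on the counter with the tin upright on its floor; the other tote stands level on it (both within 3 degrees), stacked and not nested: its underside 60 mm (within 4 mm) above the lower one's, centred within 12 mm and in line within 7 degrees; everything is at rest (z of upper_mid in the frame of lower_mid between 0.056 and 0.064 m and horizontal distance between upper_mid and lower_mid below 0.012 m and angle between the x axis of upper_mid and the x axis of lower_mid, either way round below 0.12 rad and angle between each of upper_mid, lower_mid's own z axis and vertical below 0.05 rad and height (world z) of lower_mid between 0.042 and 0.05 m and z of tin_mid in the frame of lower_mid below -0.014 m and horizontal distance between tin_mid and lower_mid below 0.06 m and angle between tin_mid's own z axis and vertical below 0.1 rad and linear speed of each of upper_tote, lower_tote, tin below 0.02 m/s); the robot touches nothing.
It fails at once if a bystander (polishing stick, tube, scraper, solvent can, large tin or taller, slimmer tin) is shoved more than 30 mm or knocked over (distance of any of polish_stick, tube, solvent_can, quart_tin, tall_tin, scraper from where it was at the start of the episode above 0.03 m).
It also fails if it takes over 72 s, if anything falls off the work surface, if the arm or the gripper's body presses on something with over 40 N, if the wrist force passes 120 N, or if a joint passes its speed limit or range.

ROBOT

A 6-joint arm with a two-finger parallel gripper is mounted at the origin on a cart in front of the work surface, level with it; the furniture and walls round the work are solid. World frame = base frame: x ahead of the robot, y to its left, z up, the work surface at z = 0. Lengths are in m, angles in degrees, forces in N, time in s.
With the tool pointing down it reaches from about 0.325 to 0.85 m from the base axis. Payload 15.5 kg.
Tool frame: the origin (TCP) lies midway between the tips of the shut fingers; the grasp point (between the pads) lies 19 mm behind it; z points along the fingers, y is the line along which they close (so a half turn about z gives the same grasp; the last joint's range is limited). The gripper opens to 91 mm and grips with 3 to 60 N. Pads are 32 mm wide; open, the fingers measure 118 mm over their backs; the gripper's body (76 mm by 178 mm) begins 60 mm behind the grasp point.
Start: joints at [59.158, 28.281, 77.091, -0, 74.628, -5.472], TCP at [0.268, 0.565, 0.214] pointing down, gripper open.
Joint ranges: [-166.48, 166.48], [-47.26, 123.95], [12.59, 153.08], [-70.14, 250.14], [6.76, 159.57], [-176.63, 176.63]. Speed limits (degrees/s): [108.29, 108.29, 147.25, 172.46, 172.46, 172.46].

INTERFACE

Orientations are given as a 3x3 rotation matrix whose columns are the frame's x, y, z axes.
In Python, from bench import ctrl gives the robot as it stands. The module is installed in compiled form; this text tells all that it offers. Calls block until the motion is done:
- ctrl.goto(position, orientation): joint-space move of the TCP to a pose.
- ctrl.move_l(position, vel=0.15, ori=None, contact_N=None): straight line of the TCP; ori=None keeps the orientation; vel is the mean speed in m/s. With contact_N (N) it stops when the force on the tool has changed by that much, and returns True; else False.
- ctrl.movej(angles): joint-space move.
- ctrl.command_gripper(opening): opening from 0.0 (shut) to 1.0 (fully open); the grip force is fixed at half the most; returns when the fingers have stopped.
- ctrl.sleep(seconds).
- ctrl.ik(position, orientation): joint angles nearest the present ones, or None.
- ctrl.read_camera(name): name is "side" or "top" or "wrist"; returns the picture (384x512x3 uint8, blue, green, red); there is no depth.
- ctrl.camera_params(name): a dict with "fx", "fy", "cx", "cy" (pixels), "pose" (4x4, takes a point from camera to world coordinates); the wrist camera has in their place "T_tool_cam" (4x4, takes a point from camera to tool coordinates, whose origin is the TCP and whose axes are the flange's). Camera axes: x right, y up, looking along -z (the intrinsics and any distortion apply to the point x, -y, -z); pixel columns grow to the right and rows downward; lengths in m; the calibration is good to about 2 mm. A picture is of the moment at which its call begins: read the wrist's pose just before it. camera_params takes no time and is no camera call.
A pose or a line that the arm cannot do raises ctrl.MotionError and nothing moves.
- ctrl.sign_off(): hands the job in; it is judged then, once.
Readings, each from a call of its own:
- ctrl.current_t(): time.
- ctrl.current_q(): joint angles.
- ctrl.current_dq(): joint speeds.
- ctrl.current_effort(): joint torques, N m.
- ctrl.current_tool_pos(): TCP position.
- ctrl.current_eef_rot(): TCP orientation.
- ctrl.current_contact_force(): force on the tool from outside, world axes, zero at the start.
- ctrl.current_wrist_torque(): the same for the moment, N m.
- ctrl.current_grip_width(): opening from 0.0 (shut) to 1.0 (fully open).
- ctrl.current_grasp_force(): force on a finger pad.
Only numpy, scipy, OpenCV 4.12 (cv2) and the standard library are available. Lean on these libraries where they do the work, as an engineer would, in place of code of your own. Each camera call takes 0.05 s, during which the arm holds its last target. There are 200 camera calls.

## Working session

There is one attempt and no reset: what is moved stays moved. The work goes in short steps, each a Python script; the robot and the scene stay as the last script left them, time stands still between calls to the robot, and variables do not carry over. Pictures are saved under pics/ and viewed, at most 10 in all, crops included, and the job is handed in when it is done.

```bash
mkdir -p pics
python3 - <<'E'
from bench import ctrl
import cv2,numpy as np
np.set_printoptions(precision=4,suppress=True)
for n in("side","top"):
    im=ctrl.read_camera(n);cv2.imwrite(f"pics/{n}0.png",cv2.resize(im,(800,600),interpolation=cv2.INTER_CUBIC))
    cv2.imwrite(f"raw_{n}0.png",im)
    print(n,ctrl.camera_params(n))
print(ctrl.camera_params("wrist"),ctrl.current_t(),ctrl.current_eef_rot())
E
```

```text
side {'fx': 490.03719208088773, 'fy': 490.03719208088773, 'cx': 252.19008046853824, 'cy': 200.80760976238884, 'pose': array([[ 0.9429,  0.1344, -0.3048,  0.1228],
       [-0.3325,  0.4326, -0.838 , -1.525 ],
       [ 0.0192,  0.8915,  0.4526,  0.8534],
       [ 0.    ,  0.    ,  0.    ,  1.    ]])}
top {'fx': 464.8805646175545, 'fy': 464.8805646175545, 'cx': 260.0321176032387, 'cy': 193.3671725178662, 'pose': array([[-0.0406,  0.9756, -0.2159,  0.3183],
       [-0.9992, -0.0391,  0.011 , -0.1352],
       [ 0.0023,  0.2161,  0.9764,  1.465 ],
       [ 0.    ,  0.    ,  0.    ,  1.    ]])}
{'fx': 267.25960839817003, 'fy': 267.25960839817003, 'cx': 256.49194619795776, 'cy': 187.88879612216795, 'T_tool_cam': array([[-0.0013,  0.9656,  0.2601,  0.0724],
       [ 1.    ,  0.0008,  0.0018, -0.001 ],
       [ 0.0015,  0.2601, -0.9656, -0.1716],
       [ 0.    ,  0.    ,  0.    ,  1.    ]])} 0.1 [[-0.9036  0.4285 -0.0005]
 [ 0.4285  0.9036 -0.0009]
 [ 0.     -0.001  -1.    ]]
```

View pics/top0.png

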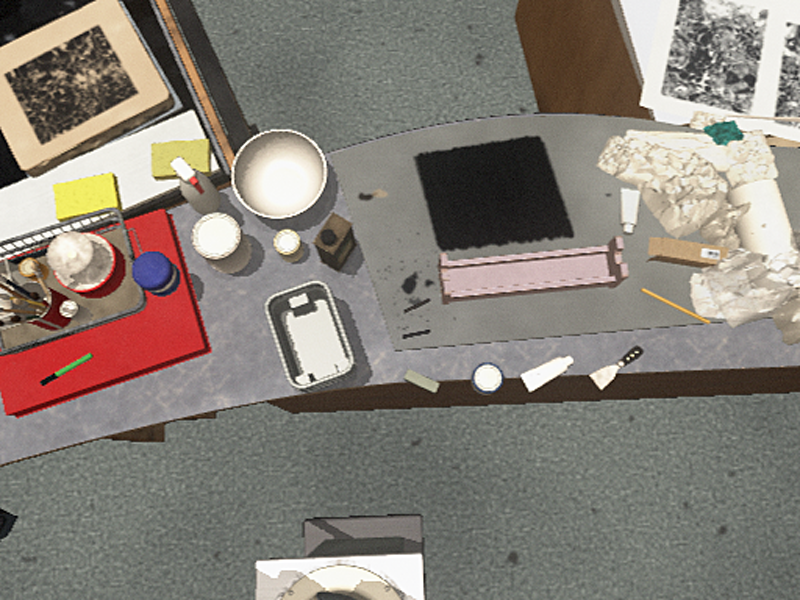

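View pics/side0.png

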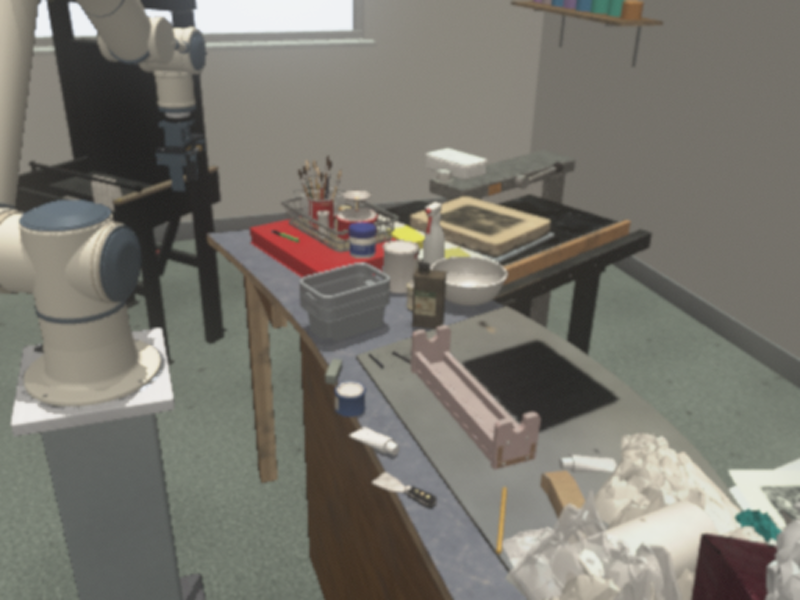

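```bash
cat > h.py <<'E'
from bench import ctrl
import cv2,numpy as np
np.set_printoptions(precision=4,suppress=True)
def p2w(n,u,v,z,pose=None,P=None):
    P=P or ctrl.camera_params(n); T=P["pose"] if pose is None else pose
    d=T[:3,:3]@np.array([(u-P["cx"])/P["fx"],-(v-P["cy"])/P["fy"],-1.])
    o=T[:3,3]; return o+d*(z-o[2])/d[2]
def w2p(n,X,pose=None,P=None):
    P=P or ctrl.camera_params(n); T=P["pose"] if pose is None else pose
    c=T[:3,:3].T@(np.asarray(X)-T[:3,3]); return np.array([P["cx"]+P["fx"]*c[0]/-c[2],P["cy"]-P["fy"]*c[1]/-c[2]])
def wpose(): # wrist camera world pose
    T=np.eye(4);T[:3,:3]=ctrl.current_eef_rot();T[:3,3]=ctrl.current_tool_pos()
    return T@ctrl.camera_params("wrist")["T_tool_cam"]
def R(deg): # tool down, tool y axis at angle deg from world x axis
    a=np.radians(deg);y=np.array([np.cos(a),np.sin(a),0]);z=np.array([0,0,-1.]);return np.column_stack([np.cross(y,z),y,z])
E
python3 - <<'E'
from h import *
im=cv2.imread("raw_top0.png")
c=im[150:280,60:330]
cv2.imwrite("pics/c1.png",cv2.resize(c[:,90:230],None,fx=4.5,fy=4.5,interpolation=cv2.INTER_CUBIC))
s=.64
for nm,u,v,z in [("tin",487,377,.046),("trayL",10,413,.05),("trayR",210,350,.05),("edge",0,465,0),("edge2",270,399,0),("edge3",290,411,0),("can",345,225,.154),("quart",215,235,.113),("tall",287,243,.061),("stick",421,380,.022),("toteC",311,334,.124)]:
    print(nm,p2w("top",u*s,v*s,z))
P0=np.array([.268,.565,.214]);print(wpose())
E
```

```text
tin [ 0.4758 -0.303   0.046 ]
trayL [0.443  0.6209 0.05  ]
trayR [0.5503 0.2381 0.05  ]
edge [0.3465 0.6595 0.    ]
edge2 [0.4543 0.1294 0.    ]
edge3 [0.4288 0.0895 0.    ]
can [ 0.7622 -0.0402  0.154 ]
quart [0.7657 0.2158 0.113 ]
tall [0.7602 0.0842 0.061 ]
stick [ 0.4777 -0.1743  0.022 ]
toteC [0.5608 0.0304 0.124 ]
[[ 0.4296 -0.8722 -0.2338  0.2019]
 [ 0.903   0.4142  0.1139  0.5947]
 [-0.0025 -0.2601  0.9656  0.385 ]
 [ 0.      0.      0.      1.    ]]
```

View pics/c1.png

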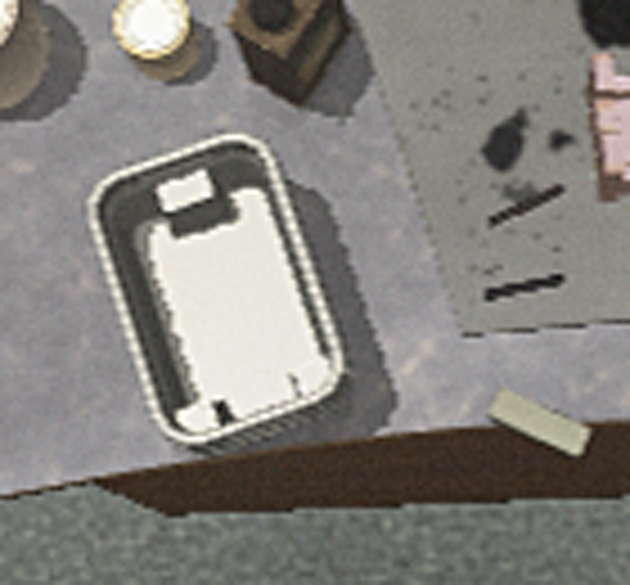

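Run:
```python
from h import *
def snap(nm):
    T=wpose();im=ctrl.read_camera("wrist");np.save(nm+"_T.npy",T);cv2.imwrite("raw_"+nm+".png",im);return im
ctrl.goto([.47,.28,.3],R(105))
a=snap("w1")
ctrl.goto([.561,.03,.26],R(106))
b=snap("w2")
print(ctrl.current_t(),ctrl.current_q())
cv2.imwrite("pics/w1.png",cv2.resize(a,(800,600),interpolation=cv2.INTER_CUBIC))
cv2.imwrite("pics/w2.png",cv2.resize(b,(800,600),interpolation=cv2.INTER_CUBIC))
```

```text
2.6 [  -2.8964   20.6912   82.4173    0.0193   76.8786 -108.9767]
```

View pics/w1.png

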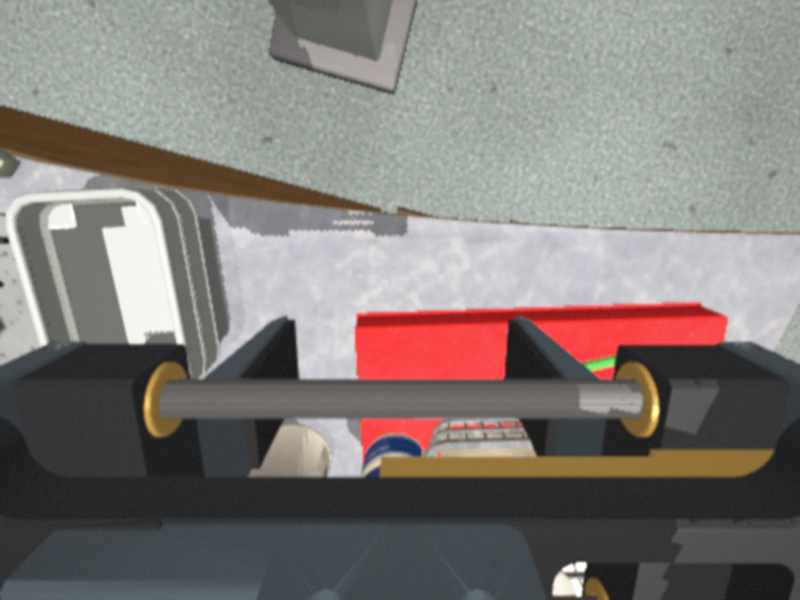

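View pics/w2.png

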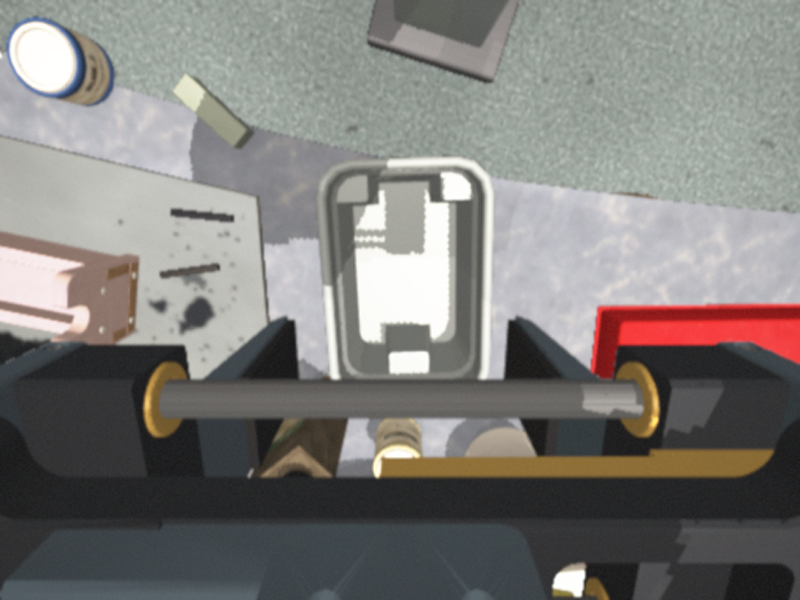

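Run:
```python
from h import *
P=ctrl.camera_params("wrist");T1=np.load("w1_T.npy");T2=np.load("w2_T.npy");s=.64
f=lambda T,u,v,z:p2w("wrist",u*s,v*s,z,T,P)[:2]
print("tote2");[print(f(T2,*p,.124)) for p in[(321,210),(332,360),(494,210),(490,360),(360,159),(455,158),(410,380)]]
print("tray2");print(f(T2,597,307,.05),f(T2,790,305,.05))
print("tray1");print(f(T1,357,313,.05),f(T1,700,304,.05),f(T1,357,327,0))
print("edge1");[print(f(T1,*p,0)) for p in[(0,152),(200,185),(390,210),(500,222),(800,233)]]
print("tin2",f(T2,46,57,.046))
s=.64/1
r=lambda u,v,z:p2w("top",150+u/4.5,150+v/4.5,z)[:2]
print("topcam tote");[print(r(*p,.124)) for p in[(92,200),(158,425),(272,150),(342,360),(183,160),(256,408)]]
print("side tin",p2w("side",350*s,392*s,.046))
```

```text
tote2
[ 0.526  -0.0408]
[ 0.6381 -0.0056]
[0.4915 0.0797]
[0.6035 0.1154]
[ 0.4841 -0.0224]
[0.4652 0.0415]
[0.6378 0.0591]
tray2
[0.5507 0.2211] [0.4982 0.3969]
tray1
[0.5411 0.2496] [0.4385 0.5955] [0.5749 0.2524]
edge1
[ 0.4804 -0.1635]
[0.4594 0.0486]
[0.4319 0.256 ]
[0.413 0.378]
[0.3379 0.7075]
tin2 [ 0.476  -0.3016]
topcam tote
[0.6221 0.114 ]
[0.4727 0.0716]
[ 0.6511 -0.0046]
[ 0.5099 -0.0473]
[0.6467 0.0541]
[0.4811 0.0087]
side tin [ 0.4738 -0.3201  0.046 ]
```

```bash
cat >> h.py <<'E'
def draw(im,n,k,c,yaw,z,T=None,hx=.096,hy=.065,P=None,off=(0,0),r=.02,col=(0,0,255)):
    a=np.radians(yaw);M=np.array([[np.cos(a),-np.sin(a)],[np.sin(a),np.cos(a)]])
    L=[]
    for sx,sy,t0 in((1,1,0),(-1,1,90),(-1,-1,180),(1,-1,270)):
        for t in np.radians(np.linspace(t0,t0+90,8)): L.append((sx*(hx-r)+r*np.cos(t),sy*(hy-r)+r*np.sin(t)))
    pts=np.array([(w2p(n,[*(M@p+c),z],T,P)-off)*k for p in L])
    cv2.polylines(im,[pts.round().astype(int)],True,col,1)
E
cat > ov.py <<'E'
from h import *
P=ctrl.camera_params("wrist");T2=np.load("w2_T.npy")
c=np.array([.5645,.0355]);yaw=17.2
a=cv2.resize(cv2.imread("raw_w2.png")[80:260,190:335],None,fx=3,fy=3,interpolation=cv2.INTER_CUBIC)
b=cv2.resize(cv2.imread("raw_top0.png")[170:260,160:235],None,fx=5,fy=5,interpolation=cv2.INTER_CUBIC)
draw(a,"wrist",3,c,yaw,.124,T2,P=P,off=(190,80));draw(b,"top",5,c,yaw,.124,off=(160,170))
o=np.zeros((540,a.shape[1]+b.shape[1],3),np.uint8);o[:a.shape[0],:a.shape[1]]=a;o[:b.shape[0],a.shape[1]:]=b
cv2.imwrite("pics/ov.png",o)
E
python3 ov.py
```

```text
(no output)
```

View pics/ov.png

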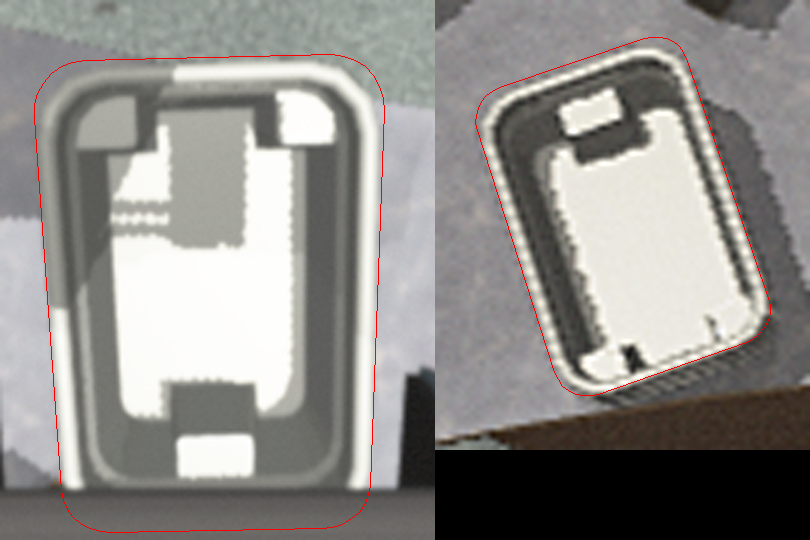

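```bash
cat >> h.py <<'E'
def ax(yaw):
    a=np.radians(yaw);return np.array([np.cos(a),np.sin(a)]),np.array([-np.sin(a),np.cos(a)])
E
python3 - <<'E'
from h import *
c=np.array([.5645,.0355]);yaw=17.2;x,y=ax(yaw);g=c+.061*y;A=yaw-90
ctrl.goto([*g,.21],R(A))
print(ctrl.current_q(),ctrl.ik([.4165,.228,.2],R(14)))
ctrl.move_l([*g,.096],.12,contact_N=8) and print("contact",ctrl.current_tool_pos())
ctrl.command_gripper(0)
print(ctrl.current_grip_width(),ctrl.current_grasp_force(),ctrl.current_contact_force(),ctrl.current_tool_pos())
ctrl.move_l([*g,.126],.06)
print(ctrl.current_contact_force(),ctrl.current_wrist_torque(),ctrl.current_grip_width())
ctrl.move_l([*g,.24],.1)
print(ctrl.current_contact_force(),ctrl.current_wrist_torque(),ctrl.current_grip_width(),ctrl.current_grasp_force(),ctrl.current_t())
im=ctrl.read_camera("side");cv2.imwrite("pics/s2.png",cv2.resize(im[120:280,150:330],None,fx=3.3,fy=3.3,interpolation=cv2.INTER_CUBIC))
E
```

```text
[ 3.5646 22.8367 87.4642 -0.0017 69.6987 76.3412] [21.4863 17.2293 98.6695 -0.     64.1013  7.4863]
0.09073208605210854 27.54906378686428 [1.1092 0.3636 1.7522] [0.5466 0.0938 0.0961]
[-0.011   0.6349 -2.2813] [0.0686 0.2064 0.004 ] 0.09171434524269018
[ 0.0446 -0.004  -2.092 ] [0.0516 0.1904 0.0201] 0.084677400647192 28.588570654392242 9.7167
```

View pics/s2.png

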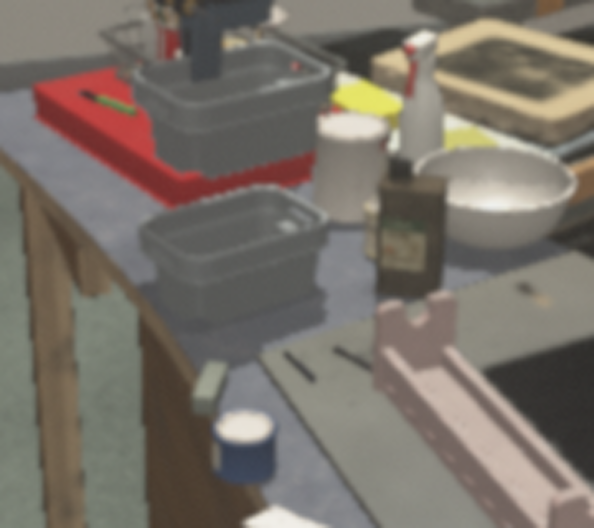

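Run:
```python
from h import *
yaw=104.;x,y=ax(yaw);ca=np.array([.4757,.243]);g=ca+.061*y
ctrl.goto([*g,.22],R(yaw-90))
ctrl.move_l([*g,.10],.12)
print(ctrl.move_l([*g,.0645],.03,contact_N=2.5),ctrl.current_tool_pos(),ctrl.current_contact_force(),ctrl.current_t())
ctrl.sleep(.2)
im=ctrl.read_camera("side");a=cv2.resize(im[120:230,150:280],None,fx=4,fy=4,interpolation=cv2.INTER_CUBIC)
ctrl.command_gripper(.5);print(ctrl.current_contact_force())
ctrl.move_l([*g,.2],.2)
T=wpose();w=ctrl.read_camera("wrist")
im=ctrl.read_camera("side");b=cv2.resize(im[120:230,150:280],None,fx=4,fy=4,interpolation=cv2.INTER_CUBIC)[:,:260]
cv2.imwrite("raw_w3.png",w);np.save("w3_T.npy",T);cv2.imwrite("pics/m3.png",np.hstack([b,a[:,:0],cv2.resize(w,(530,440))]))
print(ctrl.current_t())
```

```text
True [0.4162 0.2281 0.065 ] [1.033  0.1496 0.1663] 13.15
[ 0.7723  0.1235 -0.952 ]
15.05
```

View pics/m3.png

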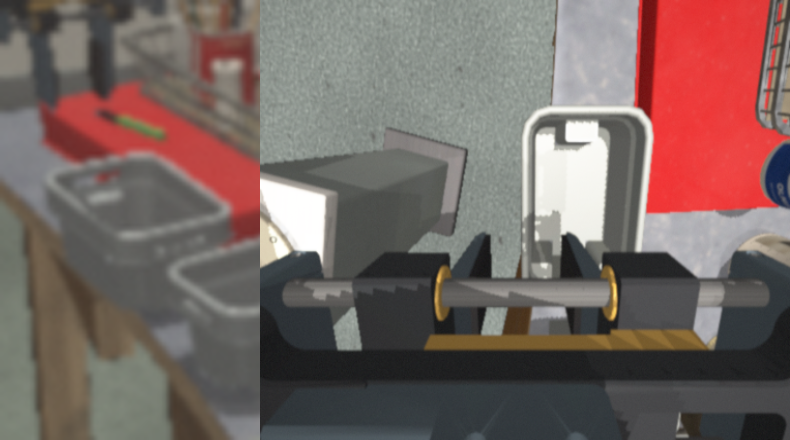

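```bash
cat >> h.py <<'E'
def rect(im,n,c,yaw,z,hx,hy,k,T,P):
    x,y=ax(yaw) # output: columns = -y' (right), rows: up = +x'
    src=[w2p(n,[*(np.asarray(c)+sx*hx*x+sy*hy*y),z],T,P) for sx,sy in((1,1),(1,-1),(-1,-1),(-1,1))]
    W,H=int(2*hy*k),int(2*hx*k)
    return cv2.warpPerspective(im,cv2.getPerspectiveTransform(np.float32(src),np.float32([(0,0),(W,0),(W,H),(0,H)])),(W,H),flags=cv2.INTER_CUBIC)
E
python3 - <<'E'
from h import *
P=ctrl.camera_params("wrist")
def snap(nm):
    T=wpose();im=ctrl.read_camera("wrist");np.save(nm+"_T.npy",T);cv2.imwrite("raw_"+nm+".png",im);return im,T
ctrl.command_gripper(1)
ctrl.goto([.62,.05,.25],R(107.2)); a,T=snap("w4")
ctrl.goto([.475,-.345,.20],R(17.2)); b,Tb=snap("w5")
top=ctrl.read_camera("top");cv2.imwrite("raw_top1.png",top)
A=rect(a,"wrist",[.5645,.0355],17.2,.092,.12,.09,2.5,T,P)
B=rect(b,"wrist",[.475,-.302],17.2,.046,.05,.05,3,Tb,P)
C=rect(top,"top",[.475,-.302],17.2,.046,.05,.05,3,None,None)
o=np.zeros((600,755,3),np.uint8);o[:600,:450]=A;o[:300,455:]=B;o[300:,455:]=C
cv2.imwrite("pics/r1.png",o);print(ctrl.current_t())
E
```

```text
Traceback (most recent call last):
ValueError: could not broadcast input array from shape (384,512,3) into shape (600,450,3)
```

```bash
sed -i 's/W,H=int(2\*hy\*k),int(2\*hx\*k)/W,H=round(2000*hy*k),round(2000*hx*k)/' h.py
python3 - <<'E'
from h import *
P=ctrl.camera_params("wrist")
a,b,top=[cv2.imread(f"raw_{n}.png") for n in("w4","w5","top1")]
A=rect(a,"wrist",[.5645,.0355],17.2,.092,.12,.09,2.5,np.load("w4_T.npy"),P)
B=rect(b,"wrist",[.475,-.302],17.2,.046,.05,.05,3,np.load("w5_T.npy"),P)
C=rect(top,"top",[.475,-.302],17.2,.046,.05,.05,3,None,None)
o=np.zeros((600,755,3),np.uint8);o[:600,:450]=A;o[:300,455:]=B;o[300:,455:]=C
cv2.imwrite("pics/r1.png",o);print(ctrl.current_t())
E
```

```text
19.4083
```

View pics/r1.png

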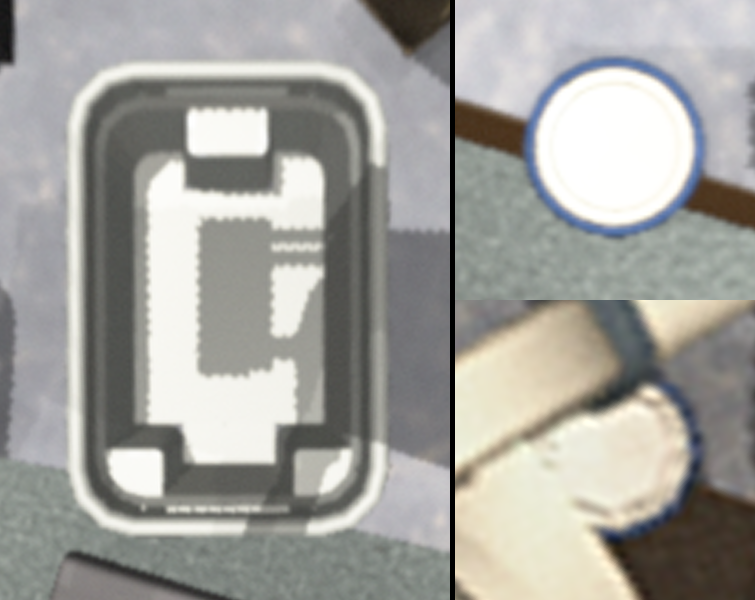

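Run:
```python
from h import *
t=[.4765,-.304];c=[.5654,.0347];A=R(17.2)
ctrl.goto([*t,.12],A)
print(ctrl.move_l([*t,.0195],.1,contact_N=8))
ctrl.command_gripper(0);print(ctrl.current_grip_width(),ctrl.current_grasp_force())
ctrl.move_l([*t,.18],.15);print(ctrl.current_contact_force())
ctrl.goto([*c,.18],A)
ctrl.move_l([*c,.04],.1)
print(ctrl.move_l([*c,.0205],.03,contact_N=4),ctrl.current_tool_pos(),ctrl.current_contact_force())
ctrl.command_gripper(.82);ctrl.sleep(.2)
print(ctrl.current_grip_width(),ctrl.current_contact_force())
ctrl.move_l([*c,.2],.15)
ctrl.command_gripper(1)
ctrl.goto([.62,.05,.25],R(107.2))
P=ctrl.camera_params("wrist");T=wpose();w=ctrl.read_camera("wrist");cv2.imwrite("raw_w6.png",w);np.save("w6_T.npy",T)
yaw=104.;x,y=ax(yaw);ca=np.array([.4757,.243])
ctrl.goto([*(ca+.045*x),.2],R(yaw+90))if 0 else ctrl.goto([.49,.30,.24],R(17.2))
T7=wpose();w7=ctrl.read_camera("wrist");cv2.imwrite("raw_w7.png",w7);np.save("w7_T.npy",T7)
A=rect(w,"wrist",[.5645,.0355],17.2,.092,.12,.09,2.4,T,P)
B=rect(w7,"wrist",ca,yaw,.092,.12,.075,2.4,T7,P)
cv2.imwrite("pics/r2.png",np.hstack([A,B]));print(ctrl.current_t())
```

```text
False
0.6391017682311012 30.00042106730689
[ 0.2284  0.5858 -2.3595]
True [0.5652 0.0347 0.0219] [-0.5162 -0.0637  6.8568]
0.8248054069095039 [-0.0669 -0.417   0.4904]
32.125
```

View pics/r2.png

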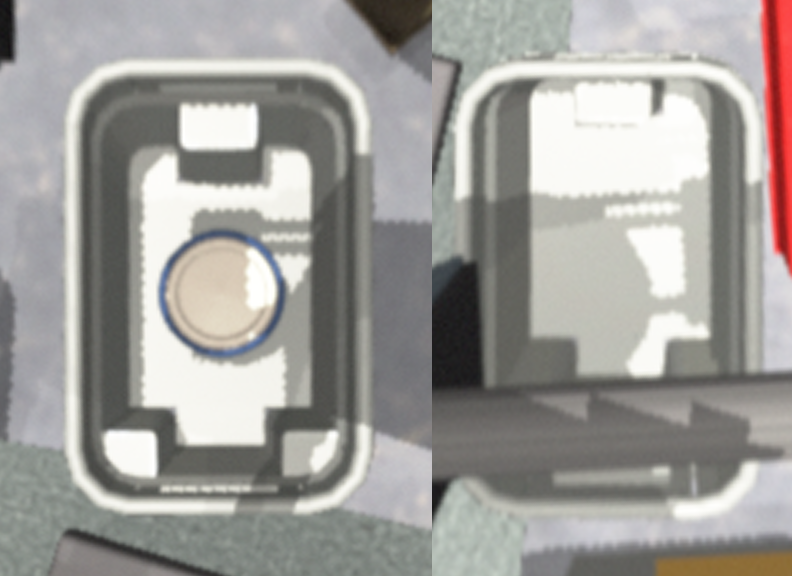

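Run:
```python
from h import *
x,y=ax(104.5);cu=np.array([.4757,.243])-.0006*x+.00125*y if 0 else np.array([.4757,.243])+ax(104)[1]*.00125-ax(104)[0]*.0006
g=cu+.061*y
ctrl.goto([*g,.17],R(14.5))
print(ctrl.move_l([*g,.0655],.1,contact_N=8))
ctrl.command_gripper(0);print(ctrl.current_grip_width(),ctrl.current_grasp_force())
ctrl.move_l([*g,.10],.06);ctrl.move_l([*g,.24],.12);print(ctrl.current_contact_force(),ctrl.current_wrist_torque())
x,y=ax(197.2);c=np.array([.5655,.0348]);g=c+.061*y
ctrl.goto([*g,.24],R(107.2))
ctrl.move_l([*g,.165],.1);ctrl.sleep(.2);print(ctrl.current_contact_force(),ctrl.current_tool_pos(),g)
print(ctrl.move_l([*g,.127],.02,contact_N=3),ctrl.current_tool_pos(),ctrl.current_contact_force(),ctrl.current_wrist_torque(),ctrl.current_t())
im=ctrl.read_camera("side");cv2.imwrite("pics/s4.png",cv2.resize(im[130:240,160:290],None,fx=5,fy=5,interpolation=cv2.INTER_CUBIC))
```

```text
False
0.08648902526267926 29.073789417743683
[-0.101  -0.3126 -1.8827] [-0.0991  0.1883 -0.0213]
[-0.1114  0.3102 -2.2891] [ 0.5838 -0.0235  0.1656] [ 0.5835 -0.0235]
False [ 0.5836 -0.0235  0.1271] [ 0.206  -0.4267 -2.3552] [-0.0489  0.0016  0.0126] 42.2333
```

View pics/s4.png

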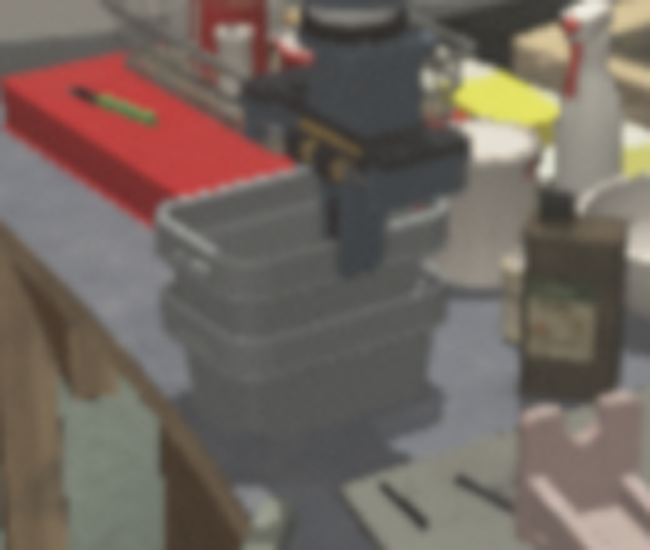

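Run:
```python
from h import *
p=ctrl.current_tool_pos()
print(ctrl.move_l([p[0],p[1],.1235],.01,contact_N=3),ctrl.current_tool_pos(),ctrl.current_contact_force(),ctrl.current_wrist_torque(),ctrl.current_grip_width())
```

```text
True [ 0.5837 -0.0236  0.1251] [-0.0177  0.0804  7.8342] [0.1492 0.1915 0.0493] 0.08800583930023599
```

Run:
```python
from h import *
p=ctrl.current_tool_pos()
ctrl.command_gripper(.6);ctrl.sleep(.2)
print(ctrl.current_contact_force())
print(ctrl.move_l([p[0],p[1],.28],.12,contact_N=8),ctrl.current_tool_pos())
ctrl.sleep(.7)
print(ctrl.current_contact_force(),ctrl.current_t())
print(ctrl.sign_off())
```

```text
[-0.7387  0.0209  0.2871]
False [ 0.5834 -0.0235  0.2793]
[-0.0131  0.9455  0.0825] 45.7583
the job is handed in; nothing more can be done
None
```

The job is handed in at about 46 s: the tin is on the lower tote's floor and the other tote is stacked half round on top. It met resistance at the expected stacked height, within about 0.4 mm. I took no picture after letting go, no verdict came back, and I viewed 11 pictures, one over the limit of 10.

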